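Draw the locking pin and hang it on the rail

ROBOT

A 7-joint arm with a two-finger parallel gripper is mounted at the origin on the work surface. World frame = base frame: x ahead of the robot, y to its left, z up, the work surface at z = 0. Lengths are in m, angles in degrees, forces in N, time in s.
With the tool pointing down it reaches from about 0.425 to 0.875 m from the base axis. Payload 4.7 kg.
Tool frame: the origin (TCP) lies midway between the tips of the shut fingers; the grasp point (between the pads) lies 19 mm behind it; y points along the fingers, x is the direction in which the jaws open and shut, and the axes are right-handed (so a half turn about y gives the same grasp; the last joint's range is limited). The gripper opens to 87 mm and grips with 3 to 60 N. Pads are 19 mm wide; open, the fingers measure 117 mm over their backs; the gripper's body (75 mm by 190 mm) begins 51 mm behind the grasp point.
Start: joints at [-64.28, 18.392, -4.016, 83.108, 1.295, 78.541, -3.26], TCP at [0.274, 0.59, 0.199] pointing down, gripper open.
Joint ranges: [-163.93, 163.93], [-17.29, 119.83], [-79.2, 71.16], [3.27, 140.29], [-89.18, 269.18], [5.43, 117.66], [-154.24, 154.24]. Speed limits (degrees/s): [147.25, 147.25, 180, 180, 180, 180, 180].

INTERFACE

Orientations are given as [roll, pitch, yaw] about the fixed x, y, z axes, in that order (R = Rz(yaw) Ry(pitch) Rx(roll)).
In Python, from cell import env gives the robot as it stands.
- The arm moves only by the tool carry_out, never from a script. Its argument "targets" is a list of rows, each a list of 2 entries, a list of its own where there are three numbers: the shift along the tool's x, y, z in mm, then the turn, a rotation vector about the tool's x, y, z in degrees. A call has 1 to 12 rows; each row shifts and turns the commanded pose from where the row before left it, along the tool's axes as they then stand; what a row does not reach is not made up. A row lasts 1/10 s, in which the tool goes at most 50 mm and 8.59 degrees, less where a joint would pass 70% of its speed; a pose out of reach is approached as far as the arm can. A call with a gripper value outside its range is refused whole. "jaw" is the opening, from 0 (shut) to 1 (fully open), set as the call begins (left out, the last holds). The fingers move at their own pace and stop on an object; "squeeze" is the grip in N (left out, the last holds). Time passes only in rows, so rows that do not move let the fingers close. It gives the time, the measured TCP pose, the force and the opening at its end, in the units of the state.
- env.get_obs(): the state, without advancing time (a new reading comes with each control period).
- env.read_camera(name): name is "side" or "top"; returns the picture (480x640x3 uint8, red, green, blue); there is no depth.
- env.get_calibration(name): a dict with "fx", "fy", "cx", "cy" (pixels), "R" (3x3) and "t" (3): a world point X has camera coordinates R X + t. Camera axes: x right, y down, z forward; pixel columns grow to the right and rows downward; lengths in m; the calibration is good to about 2 mm. A picture is of the moment at which its call begins. get_calibration takes no time and is no camera call.
- env.sign_off(): hands the job in, once; it reports no verdict.
Trained networks look in the newest picture that a camera, given by its name, has taken for a name from the list of things; names that differ only in an ending like _2 or _b are one class to them, and where a whole thing is asked for, a point or a joint stands for the part that bears it (a point fixed in the world has none). Each returns a list of dicts, best first, with "p" (0 to 1); they miss things now and then, are a little off and sometimes report something else, mostly with a low value. They report only what shows in the picture. A call takes as long as a camera call. They do not tell look-alikes from the thing itself.
- env.outline_of(camera, label): "mask" (480x640 bool, what is visible of it) and "xy" ([column, row] in pixels, amid what is visible of it).
The state is a dict: "time_s": time; "qpos": joint angles; "joint_velocities": joint speeds; "effort": joint torques, N m; "tool_pos": TCP position; "tool_rot": TCP orientation; "force": force on the tool from outside, world axes, zero at the start; "wrist_torque": the same for the moment, N m; "grip_width": finger opening in m.
Only numpy, scipy, OpenCV 4.12 (cv2) and the standard library are available. Lean on these libraries where they do the work, as an engineer would, in place of code of your own. Each camera call takes 0.05 s, during which the arm holds its last target.

TASK

Release the control unit on its tilted repair stand: draw the red-topped locking pin straight out of its brass bushing, along the tilt of the bore, without shifting the stand. Then lower the pin's hook right down onto the steel rail before letting go, and leave it hanging there between the posts, shaft downwards (some lean is fine). Leave the stand, dish, knife and parts tray where they are.

Things in the scene. Friction and masses are not known exactly. Their poses are not given: they have to be found in the camera images.
- stand: Loose but heavy (about 2.4 kg) repair stand with an open control unit (aluminium case 170 x 190 x 28 mm, green board). Origin: on the table, near the middle of its base plate (240 x 180 mm). The deck slopes 0.35 rad (20 deg), low at the stand's -x side, high at +x (top about 130 mm up). It is left or right of the robot's midline, the rail on the other side.
- bushing: Square brass block (40 x 40 x 45 mm) at the middle of the low (-x) edge of the stand, part of it. Origin: centre of the bore's mouth, about 75 mm above the table. z axis: along the bore, outwards, leaning 0.35 rad from vertical towards the stand's -x side. The bore goes right through and is 13.5 mm wide and 45 mm long; the pin's shaft is 12 mm.
- pin: Loose steel locking pin, 180 g, with red grip tab; starts fully in the bushing, leaning with it. Origin: on the shaft axis under its collar (22 mm across, 9 mm thick), which rests on the bushing's mouth. z: along the shaft, away from the tip. x: to the hook's side, at the start up the slope over the unit. Shaft 12 mm across, z -60 to 42 mm.
- pin_tip (a point): Tip of the pin's shaft, 60 mm below the pin's origin along its axis; the last 4 mm taper. Axes as the pin's.
- pin_saddle (a point): Middle of the hook's inside top, where the rail should lie: pin's x = 22, z = 42 mm. The side arm (12 mm thick) spans x -13 to 48, z 42 to 54 mm; its end turns down as a leg (x 38 to 48, z 12 to 44 mm). So the hook opens downwards, with a gap x = 6 to 38 mm between shaft and leg. Axes as the pin's.
- pin_grip (a point): Middle of the red tab, on the shaft axis at z = 70 mm in the pin's frame. The tab stands on the arm: 26 mm along the pin's x, 16 mm thick along y, z 54 to 86 mm. Grip it across y, along the pin's axis; there is room all round. Axes as the pin's.
- rail: Fixed steel rail: a horizontal bar 12 mm across and 240 mm long on two posts at its ends, bar axis 140 mm above the table. Origin: on the table under the bar's middle; y axis along the bar. The pin may hang either way round; let go, it tips (20 to 40 deg) until its weight lies under the bar and swings for a second or two.
- rail_mid (a point): Middle of the bar, on its axis, 140 mm above the table. Axes as the rail's (y along the bar).
- dish: Bystander: clear open dish, 88 mm across, 16 mm high, with small components. Origin: centre of its underside.
- knife: Bystander: closed orange utility knife lying on the bench, 130 x 20 x 12 mm, along its x axis. Origin: middle of its underside.
- parts_tray: Bystander: blue two-part tray, 60 x 90 x 22 mm. Origin: middle of its underside.
Mind the look-alikes: they are no part of the job. There is more than one size of the pin; the one meant has the size given above.

How it is judged (in metres and radians):
On the way, in this order (a step that is already met when the one before it is completed fails the run):
1. the pin, held in the fingers, is drawn right out of the bushing: its tip is beyond the mouth (z of pin_tip in the frame of bushing above 0.003 m and contact force between the fingers and pin above 1 N), for 0.1 s.
2. still held, the pin's hook is lowered onto the rail (x of pin_saddle in the frame of rail_mid between -0.02 and 0.02 m and y of pin_saddle in the frame of rail_mid between -0.095 and 0.095 m and z of pin_saddle in the frame of rail_mid between -0.006 and 0.016 m and contact force between the fingers and pin above 1 N), for 0.1 s.
At the end, for the whole second after the job is handed in: Pin released and at rest, hung on the rail: hook's inside top within 20 mm of the bar sideways, 95 mm of its middle along it, 8 mm below to 22 mm above its axis; lean under 0.9 rad, tip over 15 mm off the table. Stand within 15 mm, dish, knife, tray within 25 mm of their starts (x of pin_saddle in the frame of rail_mid between -0.02 and 0.02 m and y of pin_saddle in the frame of rail_mid between -0.095 and 0.095 m and z of pin_saddle in the frame of rail_mid between -0.008 and 0.022 m and angle between pin's own z axis and vertical below 0.9 rad and contact force between pin and rail above 0.5 N and contact force between pin and the fingers below 0.05 N and linear speed of pin below 0.1 m/s and height (world z) of pin_tip above 0.015 m and distance of stand from where it was at the start of the episode below 0.015 m and distance of each of dish, knife, parts_tray from where it was at the start of the episode below 0.025 m); the robot touches nothing.
It fails at once if the stand is dragged more than 15 mm (distance of stand from where it was at the start of the episode above 0.015 m).
It fails at once if the stand is lifted or tipped more than 0.1 rad (angle between stand's own z axis and vertical above 0.1 rad).
It fails at once if a bystander (dish, knife, parts tray) is shifted by more than 25 mm (distance of any of dish, knife, parts_tray from where it was at the start of the episode above 0.025 m).
It also fails if it takes over 58 s, if anything falls off the work surface, if the arm or the gripper's body presses on something with over 40 N, if the wrist force passes 120 N, or if a joint passes its speed limit or range.

## Working session

There is one attempt and no reset: what is moved stays moved. The work goes in short steps, Python scripts to look and compute and a tool call to move; the robot and the scene stay as the last step left them, time stands still between calls to the robot, and variables do not carry over. Pictures are saved under pics/ and viewed, and the job is handed in when it is done.

Besides the shell and the picture viewer there is one more tool, called after "Request:" as name(argument=value, ...), one argument or row to a line, values as JSON. carry_out: Moves the arm, as the interface text tells. Its arguments: {"type":"object","properties":{"targets":{"type":"array","items":{"type":"array"}},"jaw":{"type":"number"},"squeeze":{"type":"number"}},"required":["targets"]}

```bash
ls; mkdir -p pics; python3 - <<'E'
from cell import env
import cv2
o=env.get_obs();print({k:o[k] for k in('time_s','tool_pos','tool_rot','force','grip_width')})
for n in('side','top'):
    im=env.read_camera(n);cv2.imwrite(f'pics/{n}0.png',im[:,:,::-1]);c=env.get_calibration(n);print(n,c)
E
```

```text
pics
{'time_s': 0.0, 'tool_pos': array([0.27361691, 0.5889759 , 0.19757822]), 'tool_rot': array([-90.00709545,   0.10546185,  65.08932187]), 'force': array([ 0.00625357, -0.21014251,  0.40069343]), 'grip_width': 0.08698449096447387}
side {'fx': 497.0493785544332, 'fy': 497.0493785544332, 'cx': 322.6159284000258, 'cy': 237.17332240797222, 'R': array([[-0.99928916, -0.03580959, -0.01178314],
       [-0.01200657,  0.59860479, -0.80095452],
       [ 0.0357353 , -0.8002437 , -0.59860923]]), 't': array([0.493065  , 0.09139869, 0.93224971])}
top {'fx': 582.1676868157043, 'fy': 582.1676868157043, 'cx': 323.5537828923478, 'cy': 229.09898770579704, 'R': array([[ 0.02441171, -0.99965084, -0.0101124 ],
       [-0.99744252, -0.02367558, -0.06743808],
       [ 0.06717512,  0.01173281, -0.99767221]]), 't': array([-0.02807065,  0.49488772,  1.18615258])}
```

View pics/side0.png

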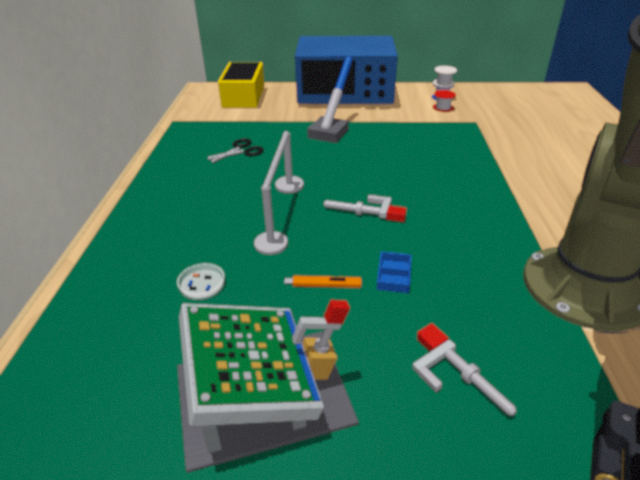

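View pics/top0.png

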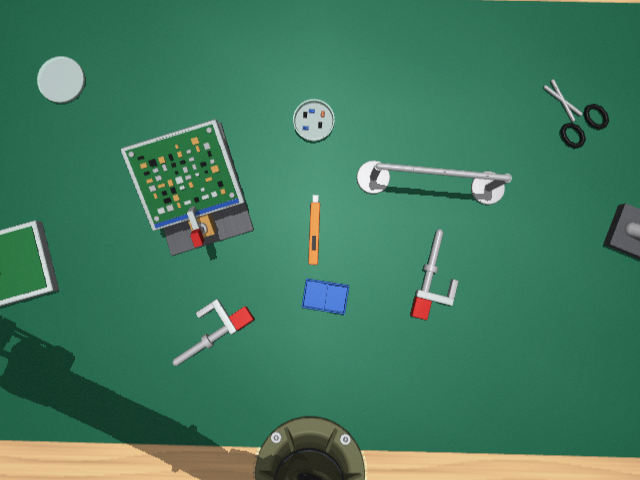

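```bash
python3 - <<'E'
from cell import env
import cv2,numpy as np
for n in('side','top'):
    im=env.read_camera(n)[:,:,::-1].copy()
    for l in('pin','bushing','rail','stand'):
        for i,d in enumerate(env.outline_of(n,l)):
            m=d['mask'];ys,xs=np.where(m);print(n,l,round(d['p'],2),np.round(d['xy'],1),m.sum(),(xs.min(),xs.max(),ys.min(),ys.max()))
            np.save(f'{n}_{l}_{i}.npy',m)
    b={'side':(250,120,430,420),'top':(110,100,260,270)}[n]
    c=im[b[1]:b[3],b[0]:b[2]];s=600//(b[3]-b[1]) if n=='side' else 4
    s={'side':2,'top':3}[n]
    cv2.imwrite(f'pics/{n}crop.png',cv2.resize(c,None,fx=s,fy=s,interpolation=cv2.INTER_CUBIC))
cs=env.read_camera('side')[280:400,270:370,::-1];cv2.imwrite('pics/sidepin.png',cv2.resize(cs,None,fx=5,fy=5,interpolation=cv2.INTER_CUBIC))
cs=env.read_camera('top')[195:265,160:260,::-1];cv2.imwrite('pics/toppin.png',cv2.resize(cs,None,fx=7,fy=7,interpolation=cv2.INTER_CUBIC))
E
```

```text
side pin 0.93 [325.8 320. ] 1305 (np.int64(292), np.int64(349), np.int64(300), np.int64(353))
side pin 0.77 [374.7 207.4] 970 (np.int64(325), np.int64(405), np.int64(196), np.int64(220))
side pin 0.72 [277.4 191.6] 1994 (np.int64(254), np.int64(302), np.int64(132), np.int64(254))
side pin 0.63 [439.1 356.5] 2209 (np.int64(413), np.int64(514), np.int64(324), np.int64(414))
side bushing 0.87 [316.9 360.5] 848 (np.int64(302), np.int64(336), np.int64(338), np.int64(380))
side rail 0.73 [281.4 189.2] 1798 (np.int64(255), np.int64(301), np.int64(132), np.int64(254))
side stand 0.62 [250.  384.2] 21806 (np.int64(177), np.int64(357), np.int64(304), np.int64(471))
top pin 0.83 [195.3 229.4] 414 (np.int64(187), np.int64(206), np.int64(207), np.int64(246))
top pin 0.76 [219.6 324.1] 1238 (np.int64(173), np.int64(253), np.int64(300), np.int64(365))
top pin 0.6 [428.9 293.3] 1315 (np.int64(410), np.int64(457), np.int64(230), np.int64(319))
top bushing 0.6 [206.1 219.4] 219 (np.int64(198), np.int64(215), np.int64(215), np.int64(236))
top rail 0.83 [442.9 175.5] 2491 (np.int64(357), np.int64(511), np.int64(161), np.int64(205))
top stand 0.56 [188.6 180.2] 11195 (np.int64(122), np.int64(252), np.int64(119), np.int64(255))
```

View pics/sidepin.png

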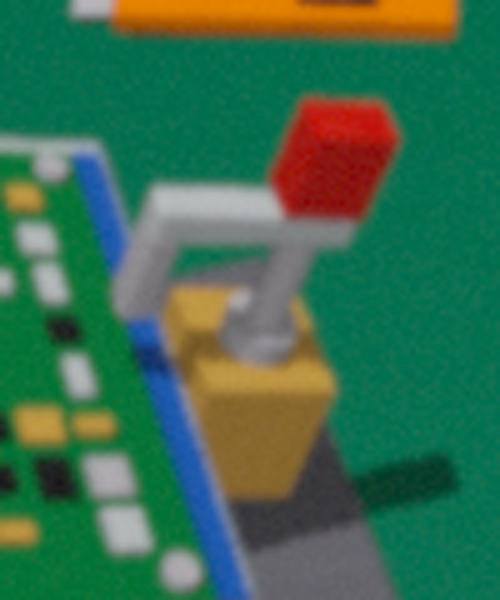

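View pics/toppin.png

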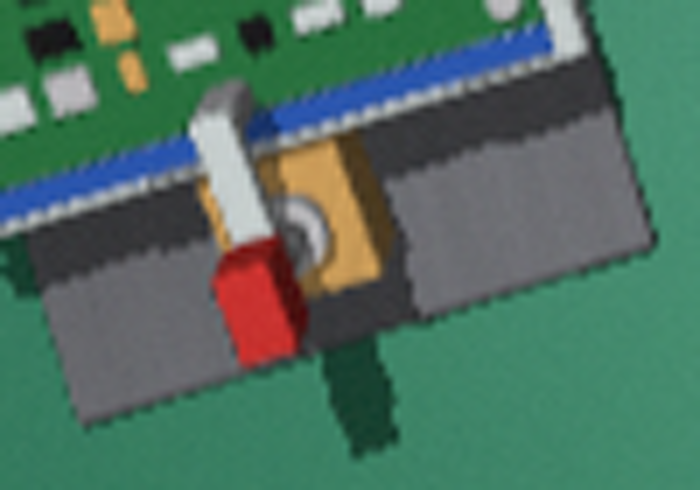

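```bash
cat > h.py <<'E'
import numpy as np,cv2
from cell import env
from scipy.spatial.transform import Rotation as Ro
C={n:env.get_calibration(n) for n in('side','top')}
def proj(n,X):
    c=C[n];p=np.atleast_2d(X)@c['R'].T+c['t']
    return np.c_[c['fx']*p[:,0]/p[:,2]+c['cx'],c['fy']*p[:,1]/p[:,2]+c['cy']]
def tri(uvs):
    A=[];b=[]
    for n,uv in uvs.items():
        c=C[n];d=c['R'].T@np.array([(uv[0]-c['cx'])/c['fx'],(uv[1]-c['cy'])/c['fy'],1]);d/=np.linalg.norm(d)
        o=-c['R'].T@c['t'];P=np.eye(3)-np.outer(d,d);A.append(P);b.append(P@o)
    return np.linalg.lstsq(np.vstack(A),np.hstack(b),rcond=None)[0]
def atz(n,uv,z):
    c=C[n];d=c['R'].T@np.array([(uv[0]-c['cx'])/c['fx'],(uv[1]-c['cy'])/c['fy'],1]);o=-c['R'].T@c['t'];return o+d*(z-o[2])/d[2]
def box(x0,x1,y0,y1,z0,z1):return np.array([[x,y,z] for x in(x0,x1) for y in(y0,y1) for z in(z0,z1)])/1000
def cyl(r,z0,z1):
    a=np.linspace(0,2*np.pi,24,endpoint=False);return np.array([[r*np.cos(t),r*np.sin(t),z] for t in a for z in(z0,z1)])/1000
TAB=[box(-13,13,-8,8,54,86)]
PIN=TAB+[box(-13,48,-6,6,42,54),box(38,48,-6,6,12,44),cyl(6,9,42),cyl(11,0,9)]
PINFULL=PIN+[cyl(6,-60,0)]
S=4
def render(n,parts,R,t):
    m=np.zeros((480*S,640*S),np.uint8)
    for p in parts:
        uv=proj(n,p@R.T+t);h=cv2.convexHull(((uv+.5)*S).astype(np.float32)).astype(np.int32);cv2.fillConvexPoly(m,h,1)
    return cv2.resize(m.astype(np.float32),(640,480),interpolation=cv2.INTER_AREA)
def red(im,m=None):
    h=cv2.cvtColor(im,cv2.COLOR_RGB2HSV);r=((h[...,0]<8)|(h[...,0]>172))&(h[...,1]>150)&(h[...,2]>70)
    return r
E
cat > fit.py <<'E'
from h import *
from scipy.optimize import minimize
ims={n:env.read_camera(n) for n in C}
pm={n:np.load(f'{n}_pin_0.npy').astype(np.float32) for n in C}
k=np.ones((7,7),np.uint8)
rm={n:(red(ims[n])&(cv2.dilate(pm[n],k)>0)).astype(np.float32) for n in C}
for n in C: print(n,rm[n].sum(),pm[n].sum())
def pose(q):
    x,y,z,yaw,tilt=q; return Ro.from_euler('z',yaw).as_matrix()@Ro.from_euler('y',-tilt).as_matrix(),np.array([x,y,z])
def cost(q,v=False):
    R,t=pose(q);c=0
    for n in C:
        for mm,parts in((pm,PIN),(rm,TAB)):
            r=render(n,parts,R,t);e=np.abs(r-mm[n]).sum()/mm[n].sum();c+=e
            if v:print(n,round(float(e),3))
    return c+((q[2]-.075)/.01)**2*.02+((q[4]-.35)/.05)**2*.02
t0=tri({'side':(322,345),'top':(205,228)});print('t0',t0)
best=None
for yaw in(-.1,.1,.25,.4):
    q0=np.array([t0[0],t0[1],.075,yaw,.35])
    sim=np.vstack([q0]+[q0+d for d in np.diag([.01,.01,.006,.15,.05])])
    r=minimize(cost,q0,method='Nelder-Mead',options=dict(initial_simplex=sim,maxiter=400,xatol=1e-4,fatol=1e-4))
    print(yaw,r.fun,r.x.round(4))
    if best is None or r.fun<best.fun:best=r
cost(best.x,True);R,t=pose(best.x)
np.savez('pin.npz',R=R,t=t)
print('grip',R@[0,0,.07]+t,'z',R[:,2],'saddle',R@[.022,0,.042]+t)
for n,b in(('side',(270,280,370,400)),('top',(150,180,250,280))):
    im=ims[n][:,:,::-1].copy();
    big=cv2.resize(im[b[1]:b[3],b[0]:b[2]],None,fx=5,fy=5,interpolation=cv2.INTER_CUBIC)
    for p in PIN:
        h=cv2.convexHull((((proj(n,p@R.T+t)+.5)-b[:2])*5).astype(np.float32)).astype(np.int32);cv2.polylines(big,[h],True,(255,255,0),1)
    cv2.imwrite(f'pics/fit_{n}.png',big)
r=ims['top'][130:220,340:530,::-1];cv2.imwrite('pics/railtop.png',cv2.resize(r,None,fx=4,fy=4,interpolation=cv2.INTER_CUBIC))
r=ims['side'][120:260,220:340,::-1];cv2.imwrite('pics/railside.png',cv2.resize(r,None,fx=4,fy=4,interpolation=cv2.INTER_CUBIC))
E
python3 fit.py
```

```text
side 436.0 1305.0
top 169.0 414.0
t0 [0.48702955 0.21754797 0.07097414]
-0.1 0.745805105676933 [0.4863 0.224  0.0721 0.3295 0.3029]
0.1 0.7726472872861572 [0.4863 0.2236 0.0718 0.2927 0.3045]
0.25 0.6923428511715735 [0.4872 0.2246 0.0739 0.3508 0.3271]
0.4 0.7414552592503313 [0.488  0.2253 0.0749 0.3651 0.3497]
side 0.13
side 0.254
top 0.115
top 0.19
grip [0.46608582 0.21691809 0.14016829] z [-0.30174227 -0.11041433  0.94697428] saddle [0.49409932 0.22716886 0.12072182]
```

```bash
python3 - <<'E'
import cv2,numpy as np
a=cv2.imread('pics/fit_side.png');b=cv2.imread('pics/fit_top.png')
h=max(a.shape[0],b.shape[0]);c=np.zeros((h,1000,3),np.uint8);c[:a.shape[0],:500]=a;c[:b.shape[0],500:]=b
cv2.imwrite('pics/fit.png',cv2.resize(c,None,fx=.8,fy=.8))
a=cv2.imread('pics/railtop.png');b=cv2.imread('pics/railside.png');cv2.imwrite('pics/r1.png',a)
E
```

```text
(no output)
```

View pics/fit.png

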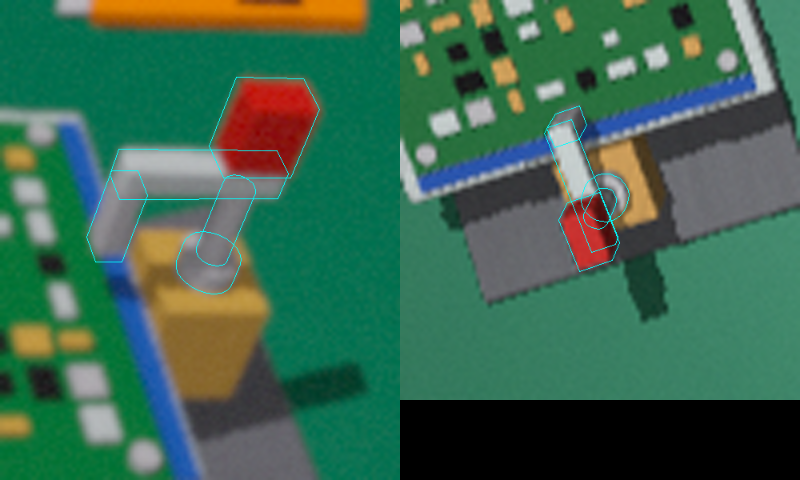

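View pics/railtop.png

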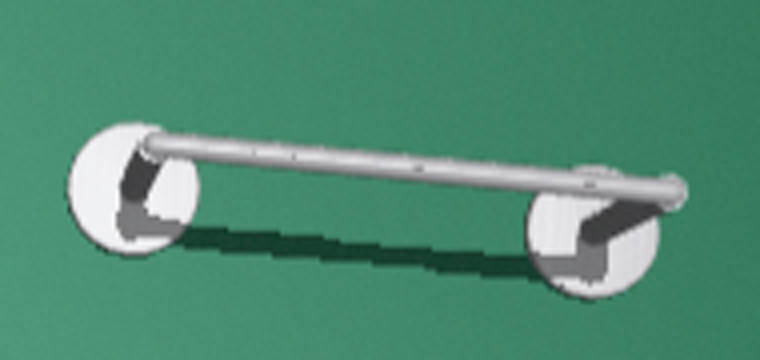

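View pics/railside.png

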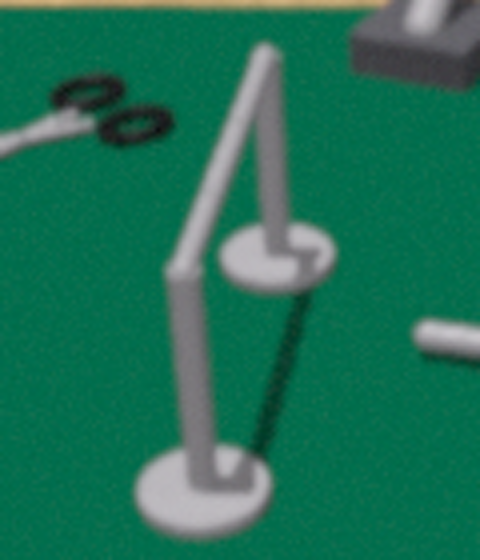

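```bash
cat > fit2.py <<'E'
from h import *
from scipy.optimize import minimize
src=open('fit.py').read().split("t0=tri")[0];exec(src)
for tl in(.35,.33):
  f=lambda p:cost([p[0],p[1],p[2],p[3],tl])
  for q0 in([.488,.2253,.0745,.36],[.487,.2246,.075,.30],[.4885,.224,.076,.33]):
    q0=np.array(q0);sim=np.vstack([q0]+[q0+d for d in np.diag([.004,.004,-.004,.1])])
    r=minimize(f,q0,method='Nelder-Mead',options=dict(initial_simplex=sim,maxiter=300,xatol=1e-4,fatol=1e-4))
    R,t=pose([*r.x,tl]);print(tl,round(r.fun,3),r.x.round(4),'grip',(R@[0,0,.07]+t).round(4))
# stand yaw: base low edge, top view toppin crop corners (85,425),(650,240) scale7 offset(160,195)
a=atz('top',(85/7+160,425/7+195),.0);b=atz('top',(652/7+160,240/7+195),.0);print('edge',a,b,np.linalg.norm(a-b),'yaw',np.arctan2(*( (a-b)[:2]*[-1,1])))
L=tri({'top':(375.5,166),'side':(265.5,187.5)});Rr=tri({'top':(511.5,178),'side':(286,132.5)});print('rail',L,Rr,np.linalg.norm(L-Rr))
for z in(.14,):
  L=atz('top',(375.5,166),z);Rr=atz('top',(511.5,178),z);print(L,Rr,np.linalg.norm(L-Rr),(L+Rr)/2)
  L=atz('side',(265.5,187.5),z);Rr=atz('side',(286,132.5),z);print(L,Rr,np.linalg.norm(L-Rr),(L+Rr)/2)
E
python3 fit2.py
```

```text
side 440.0 1305.0
top 168.0 414.0
0.35 0.694 [0.488  0.2251 0.0735 0.347 ] grip [0.4654 0.217  0.1393]
0.35 0.693 [0.4882 0.2249 0.0729 0.3378] grip [0.4655 0.217  0.1386]
0.35 0.697 [0.4878 0.2248 0.073  0.3342] grip [0.4651 0.2169 0.1388]
0.33 0.685 [0.4874 0.2249 0.073  0.3482] grip [0.4661 0.2171 0.1392]
0.33 0.697 [0.4871 0.2242 0.0735 0.3327] grip [0.4657 0.2168 0.1397]
0.33 0.691 [0.4876 0.2246 0.0736 0.3241] grip [0.4661 0.2174 0.1398]
edge [0.43318362 0.29958714 0.        ] [0.49263916 0.13165134 0.        ] 0.17814991946265937 yaw 0.3402670002095363
rail [ 0.6065348  -0.11152942  0.14135105] [ 0.59071316 -0.36503381  0.13817902] 0.254017440231341
[ 0.60734582 -0.11159876  0.14      ] [ 0.59054556 -0.36446755  0.14      ] 0.25342626990046296 [ 0.59894569 -0.23803316  0.14      ]
[ 0.60635113 -0.11364676  0.14      ] [ 0.59010654 -0.36108028  0.14      ] 0.24796619837093725 [ 0.59822884 -0.23736352  0.14      ]
```

```bash
cat > g.py <<'E'
from h import *
def cur():
    o=env.get_obs();return np.array(o['tool_pos']),Ro.from_euler('xyz',o['tool_rot'],degrees=True).as_matrix(),o
def pinR(yaw,tilt):return Ro.from_euler('z',yaw).as_matrix()@Ro.from_euler('y',-tilt).as_matrix()
def toolR(P):return np.c_[P[:,1],-P[:,2],-P[:,0]]
def go(p,R):
    p0,R0,o=cur()
    rv=Ro.from_matrix(R0.T@R).as_rotvec(degrees=True)
    print('t',o['time_s'],'pos',p0.round(4),'rot',np.round(o['tool_rot'],2),'grip',round(o['grip_width'],4),'F',np.round(o['force'],2))
    print('turn',rv.round(2),'norm',np.linalg.norm(rv).round(2),'| shift before turn',(R0.T@(p-p0)*1000).round(1),'| after turn',(R.T@(p-p0)*1000).round(1))
E
cat > a.py <<'E'
from g import *
P=pinR(.34,.35);z=P[:,2];grip=np.array([.4655,.217,.1395])
tcp=grip-z*.017   # grasp point 2 mm above tab middle
print('pre');go(tcp+z*.08,toolR(P));print('final');go(tcp,toolR(P))
E
python3 a.py
```

```text
pre
t 0.9 pos [0.2739 0.5895 0.1987] rot [-9.000e+01 -1.000e-02  6.509e+01] grip 0.0872 F [ 0.95  0.63 -0.32]
turn [-19.03 -43.93  -7.76] norm 48.5 | shift before turn [-272.2    0.  -315.3] | after turn [-415.1   12.   -32.7]
final
t 0.9 pos [0.2739 0.5895 0.1987] rot [-9.000e+01 -1.000e-02  6.509e+01] grip 0.0872 F [ 0.95  0.63 -0.32]
turn [-19.03 -43.93  -7.76] norm 48.5 | shift before turn [-253.1   75.2 -334.9] | after turn [-415.1   92.   -32.7]
```

Request:
carry_out(
  targets=[
    [[0,-15,0],[0,0,0]],
    [[0,-15,0],[0,0,0]],
    [[0,0,0],[-2.38,-5.49,-0.97]],
    [[0,0,0],[-2.38,-5.49,-0.97]],
    [[0,0,0],[-2.38,-5.49,-0.97]],
    [[0,0,0],[-2.38,-5.49,-0.97]],
    [[0,0,0],[-2.38,-5.49,-0.97]],
    [[0,0,0],[-2.38,-5.49,-0.97]],
    [[0,0,0],[-2.38,-5.49,-0.97]],
    [[0,0,0],[-2.38,-5.49,-0.97]],
    [[0,0,0],[0,0,0]],
    [[0,0,0],[0,0,0]],
  ],
  jaw=1,
)

```text
time_s: 2.1
tool_pos: [0.274, 0.59, 0.2303]
tool_rot: [-110.1, -0.1, 109.3]
force: [-0.1, 0.0, 0.4]
grip_width: 0.087
```

```bash
python3 a.py
```

```text
pre
t 2.1 pos [0.274  0.59   0.2303] rot [-110.09   -0.12  109.34] grip 0.087 F [-0.14  0.01  0.36]
turn [ 0.04 -0.17  0.06] norm 0.19 | shift before turn [-415.5   41.1  -22.9] | after turn [-415.5   41.6  -21.6]
final
t 2.1 pos [0.274  0.59   0.2303] rot [-110.09   -0.12  109.34] grip 0.087 F [-0.14  0.01  0.36]
turn [ 0.04 -0.17  0.06] norm 0.19 | shift before turn [-415.6  121.1  -22.8] | after turn [-415.5  121.6  -21.6]
```

Request:
carry_out(
  targets=[
    [[-20,0,-2],[0,0,0]],
    [[-42,4,-2],[0,0,0]],
    [[-45,4,-2],[0,0,0]],
    [[-45,4,-3],[0,0,0]],
    [[-45,4,-3],[0,0,0]],
    [[-45,5,-3],[0,0,0]],
    [[-45,5,-3],[0,0,0]],
    [[-45,5,-2],[0,0,0]],
    [[-40,5,-1],[0,0,0]],
    [[-28,3,-1],[0,0,0]],
    [[-15.5,2,0],[0,0,0]],
    [[0,0,0],[0,0,0]],
  ],
)

```text
time_s: 3.3
tool_pos: [0.4462, 0.2082, 0.1988]
tool_rot: [-110.1, -0.0, 108.9]
force: [0.4, 0.1, -0.0]
grip_width: 0.0871
```

```bash
python3 a.py; python3 - <<'E'
from g import *
im=env.read_camera('side')[200:400,250:450,::-1];a=cv2.resize(im,(600,600),interpolation=cv2.INTER_CUBIC);cv2.imwrite('pics/pre.png',a)
im=env.read_camera('top')[150:300,120:320,::-1];a=cv2.resize(im,(800,600),interpolation=cv2.INTER_CUBIC);cv2.imwrite('pics/pret.png',a)
E
```

```text
pre
t 3.3 pos [0.4462 0.2082 0.1988] rot [-1.1006e+02 -3.0000e-02  1.0892e+02] grip 0.0871 F [ 0.4   0.06 -0.02]
turn [ 0.01 -0.54 -0.16] norm 0.56 | shift before turn [ 1.8 -0.   0.5] | after turn [ 1.8 -0.   0.5]
final
t 3.3 pos [0.4462 0.2082 0.1988] rot [-1.1006e+02 -3.0000e-02  1.0892e+02] grip 0.0871 F [ 0.4   0.06 -0.02]
turn [ 0.01 -0.54 -0.16] norm 0.56 | shift before turn [ 2.  80.   0.5] | after turn [ 1.8 80.   0.5]
```

View pics/pre.png

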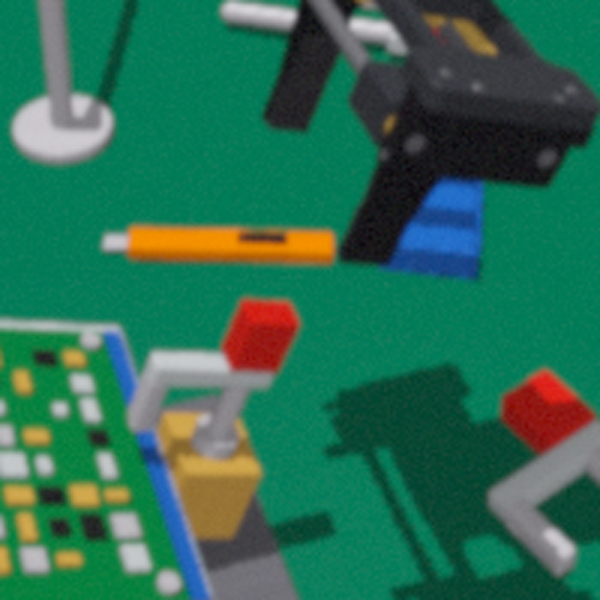

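View pics/pret.png

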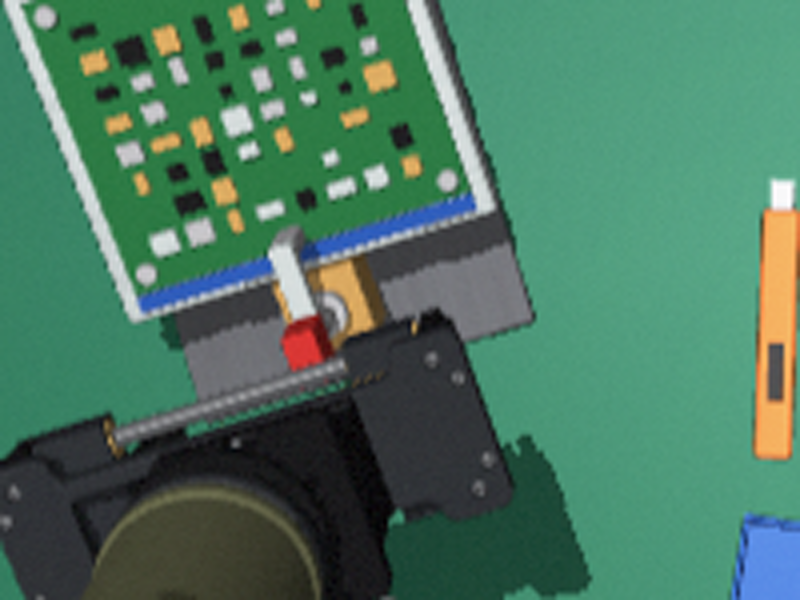

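Request:
carry_out(
  targets=[
    [[1.8,5,0.5],[0,-0.5,-0.1]],
    [[0,10,0],[0,0,0]],
    [[0,10,0],[0,0,0]],
    [[0,10,0],[0,0,0]],
    [[0,10,0],[0,0,0]],
    [[0,10,0],[0,0,0]],
    [[0,10,0],[0,0,0]],
    [[0,8,0],[0,0,0]],
    [[0,5,0],[0,0,0]],
    [[0,2,0],[0,0,0]],
    [[0,0,0],[0,0,0]],
    [[0,0,0],[0,0,0]],
  ],
)

```text
time_s: 4.6
tool_pos: [0.469, 0.2228, 0.1231]
tool_rot: [-110.1, 0.1, 110.0]
force: [0.1, 0.3, 0.1]
grip_width: 0.0871
```

```bash
python3 a.py; python3 - <<'E'
from g import *
im=env.read_camera('side')[230:410,250:430,::-1];a=cv2.resize(im,(600,600),interpolation=cv2.INTER_CUBIC);cv2.imwrite('pics/gr.png',a)
E
```

```text
pre
t 4.6 pos [0.469  0.2228 0.1231] rot [-1.1009e+02  7.0000e-02  1.0997e+02] grip 0.0871 F [0.06 0.31 0.11]
turn [0.04 0.49 0.1 ] norm 0.5 | shift before turn [ -4.2 -80.2  -0.7] | after turn [ -4.3 -80.2  -0.7]
final
t 4.6 pos [0.469  0.2228 0.1231] rot [-1.1009e+02  7.0000e-02  1.0997e+02] grip 0.0871 F [0.06 0.31 0.11]
turn [0.04 0.49 0.1 ] norm 0.5 | shift before turn [-4.3 -0.2 -0.7] | after turn [-4.3 -0.2 -0.7]
```

View pics/gr.png

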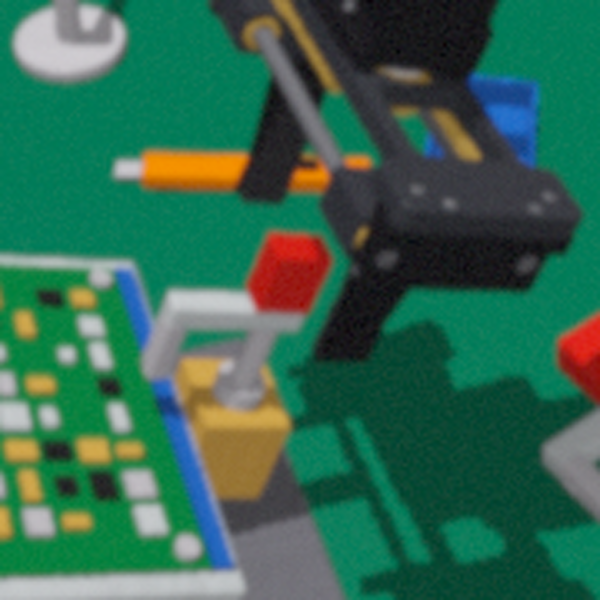

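```bash
python3 - <<'E'
from g import *
p,R,o=cur();print(p,np.round(o['tool_rot'],2))
big={}
for n,b in(('side',(250,230,430,410)),('top',(140,170,260,290))):
    im=env.read_camera(n)[b[1]:b[3],b[0]:b[2],::-1];s=400/(b[2]-b[0]);a=cv2.resize(im,(400,400),interpolation=cv2.INTER_CUBIC)
    def pt(l,c):
        u=(proj(n,R@(np.array(l)/1000)+p)[0]+.5-b[:2])*s;cv2.circle(a,tuple(int(x) for x in u),3,c,-1)
    for l in([0,0,0],[-43.5,0,9.5],[-43.5,0,-9.5],[43.5,0,9.5],[43.5,0,-9.5],[-58.5,0,9.5],[58.5,0,9.5]):pt(l,(255,0,255))
    pt([0,-19,0],(255,255,0))
    big[n]=a
cv2.imwrite('pics/gg.png',np.hstack([big['side'],big['top']]))
E
```

```text
[0.46902246 0.2228573  0.12323745] [-1.1010e+02  7.0000e-02  1.0998e+02]
```

View pics/gg.png

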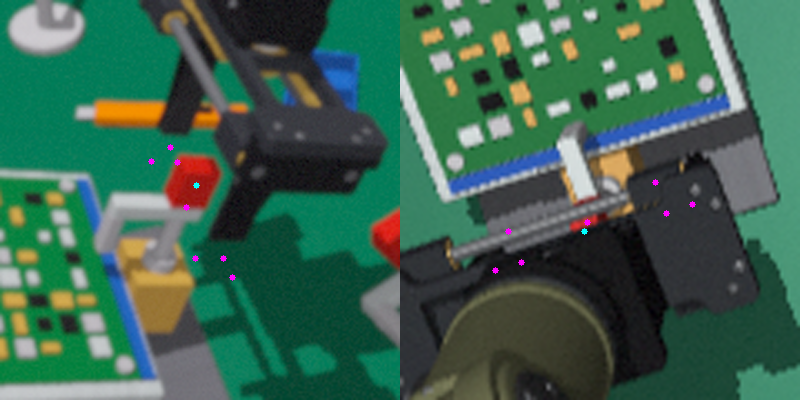

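Request:
carry_out(
  targets=[
    [[-4.3,0,-0.7],[0,0.5,0]],
    [[0,0,0],[0,0,0]],
    [[0,0,0],[0,0,0]],
    [[0,0,0],[0,0,0]],
  ],
)

```text
time_s: 5.15
tool_pos: [0.4709, 0.2189, 0.123]
tool_rot: [-110.1, -0.1, 109.5]
force: [-0.2, -0.1, 0.3]
grip_width: 0.087
```

```bash
python3 a.py
```

```text
pre
t 5.15 pos [0.4709 0.2189 0.123 ] rot [-1.1006e+02 -1.0000e-01  1.0950e+02] grip 0.087 F [-0.18 -0.1   0.34]
turn [ 0.   -0.01  0.1 ] norm 0.1 | shift before turn [  0.2 -80.4  -0.3] | after turn [  0.  -80.4  -0.3]
final
t 5.15 pos [0.4709 0.2189 0.123 ] rot [-1.1006e+02 -1.0000e-01  1.0950e+02] grip 0.087 F [-0.18 -0.1   0.34]
turn [ 0.   -0.01  0.1 ] norm 0.1 | shift before turn [ 0.  -0.4 -0.3] | after turn [ 0.  -0.4 -0.3]
```

Request:
carry_out(
  targets=[
    [[0,0,0],[0,0,0]],
    [[0,0,0],[0,0,0]],
    [[0,0,0],[0,0,0]],
    [[0,0,0],[0,0,0]],
    [[0,0,0],[0,0,0]],
    [[0,0,0],[0,0,0]],
    [[0,0,0],[0,0,0]],
    [[0,0,0],[0,0,0]],
  ],
  jaw=0,
  squeeze=10,
)

```text
time_s: 5.95
tool_pos: [0.4708, 0.2189, 0.123]
tool_rot: [-110.1, -0.1, 109.5]
force: [-0.3, -0.5, -0.5]
grip_width: 0.0308
```

```bash
python3 a.py; python3 - <<'E'
from g import *
im=env.read_camera('side')[230:410,250:430,::-1];a=cv2.resize(im,(600,600),interpolation=cv2.INTER_CUBIC);cv2.imwrite('pics/gr2.png',a)
E
```

```text
pre
t 5.95 pos [0.4708 0.2189 0.123 ] rot [-1.1005e+02 -9.0000e-02  1.0951e+02] grip 0.0308 F [-0.26 -0.51 -0.53]
turn [ 0.   -0.01  0.1 ] norm 0.1 | shift before turn [  0.1 -80.5  -0.3] | after turn [  0.  -80.5  -0.3]
final
t 5.95 pos [0.4708 0.2189 0.123 ] rot [-1.1005e+02 -9.0000e-02  1.0951e+02] grip 0.0308 F [-0.26 -0.51 -0.53]
turn [ 0.   -0.01  0.1 ] norm 0.1 | shift before turn [ 0.  -0.5 -0.3] | after turn [ 0.  -0.5 -0.3]
```

View pics/gr2.png

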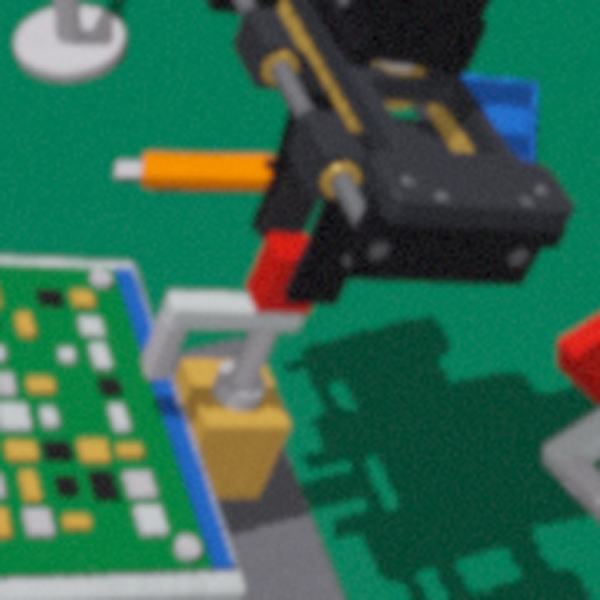

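```bash
cat > ov.py <<'E'
from g import *
import sys
p,R,o=cur();w=o['grip_width']*500;print(p,w)
out=[]
for n,b in(('side',(250,200,430,380)),('top',(140,170,260,290))):
    im=env.read_camera(n)[b[1]:b[3],b[0]:b[2],::-1];s=400/(b[2]-b[0]);a=cv2.resize(im,(400,400),interpolation=cv2.INTER_CUBIC)
    for dy,c in((0,(255,0,255)),(-20,(0,255,255))):
        for q in(box(w,w+15,-60+dy,dy,-9.5,9.5),box(-w-15,-w,-60+dy,dy,-9.5,9.5)):
            u=(proj(n,q@R.T+p)+.5-b[:2])*s
            cv2.polylines(a,[cv2.convexHull(u.astype(np.float32)).astype(np.int32)],True,c,1)
    out.append(a)
cv2.imwrite(sys.argv[1],np.hstack(out))
E
python3 ov.py pics/ov.png
```

```text
[0.47087516 0.21884969 0.12295607] 13.339548539635274
```

View pics/ov.png

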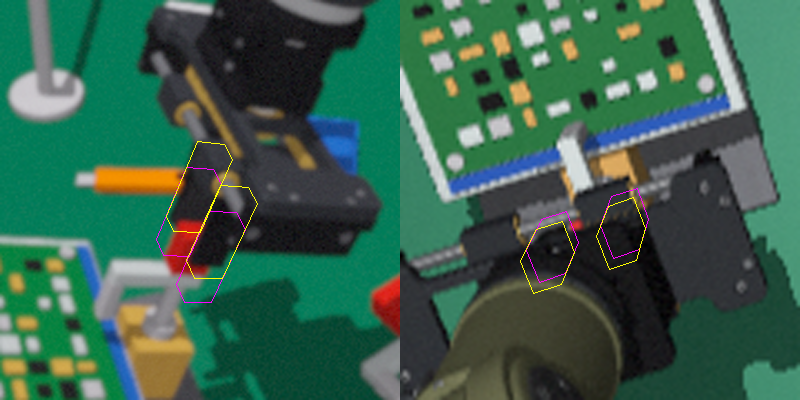

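Request:
carry_out(
  targets=[
    [[0,0,0],[0,0,0]],
    [[0,0,0],[0,0,0]],
    [[0,3,0],[0,0,0]],
    [[0,4,0],[0,0,0]],
    [[0,4,0],[0,0,0]],
    [[0,4,0],[0,0,0]],
    [[0,0,0],[0,0,0]],
    [[0,0,0],[0,0,0]],
    [[0,0,0],[0,0,0]],
  ],
  jaw=0.5,
)

```text
time_s: 7.0
tool_pos: [0.4758, 0.2206, 0.109]
tool_rot: [-110.1, -0.1, 109.5]
force: [0.4, 0.8, 0.1]
grip_width: 0.0434
```

```bash
python3 a.py; python3 ov.py pics/ov2.png
```

```text
pre
t 7.0 pos [0.4758 0.2206 0.109 ] rot [-1.1006e+02 -9.0000e-02  1.0951e+02] grip 0.0434 F [0.4  0.79 0.1 ]
turn [ 0.01 -0.01  0.1 ] norm 0.1 | shift before turn [  0.2 -95.4  -0.2] | after turn [ -0.  -95.4  -0.2]
final
t 7.0 pos [0.4758 0.2206 0.109 ] rot [-1.1006e+02 -9.0000e-02  1.0951e+02] grip 0.0434 F [0.4  0.79 0.1 ]
turn [ 0.01 -0.01  0.1 ] norm 0.1 | shift before turn [  0.  -15.4  -0.2] | after turn [ -0.  -15.4  -0.2]
[0.47577045 0.22064434 0.10895541] 21.675332400941667
```

View pics/ov2.png

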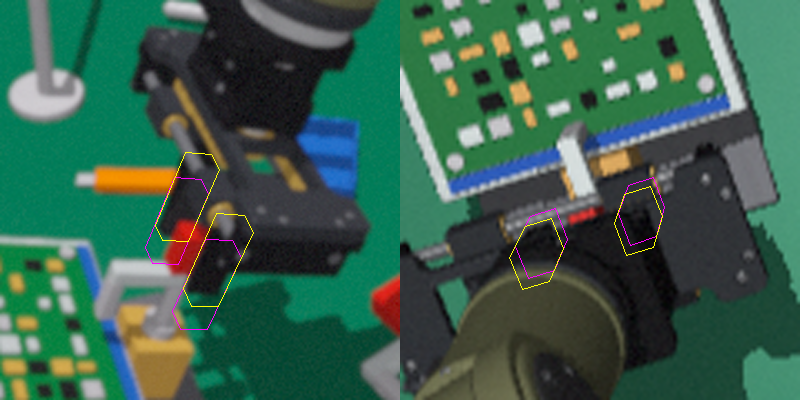

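```bash
python3 - <<'E'
from g import *
p,R,o=cur();w=o['grip_width']*500
out=[]
for n,b in(('side',(300,250,400,350)),('top',(170,190,270,290))):
    im=env.read_camera(n)[b[1]:b[3],b[0]:b[2],::-1];a=cv2.resize(im,(400,400),interpolation=cv2.INTER_CUBIC)
    a=(255*(a/255.)**.5).astype(np.uint8)
    for k in range(0,80,10):
        u=(proj(n,R@np.array([0,-k,0])/1000+p)[0]+.5-b[:2])*4
        cv2.circle(a,(int(u[0]),int(u[1])),2,(255,0,255) if k else (255,255,0),-1)
    out.append(a)
cv2.imwrite('pics/z.png',np.hstack(out))
E
```

```text
(no output)
```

View pics/z.png

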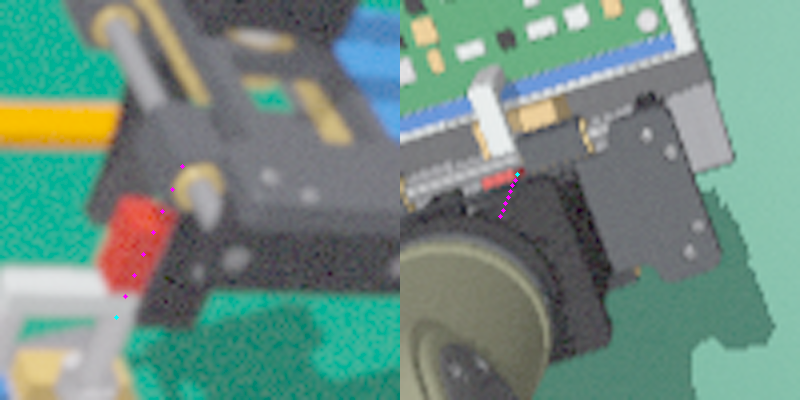

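```bash
python3 - <<'E'
from g import *
p,R,o=cur();w=o['grip_width']*500
out=[]
for n,b in(('side',(270,130,470,330)),('top',(100,170,300,370))):
    im=env.read_camera(n)[b[1]:b[3],b[0]:b[2],::-1];a=cv2.resize(im,(400,400),interpolation=cv2.INTER_CUBIC)
    a=(255*(a/255.)**.5).astype(np.uint8)
    for dy,c in((0,(255,0,255)),(-25,(0,255,255))):
        q=box(-95,95,-70+dy,-70+dy,-37.5,37.5)[[0,1,5,4]] ;u=(proj(n,q@R.T+p)+.5-b[:2])*2
        q=np.array([[sx*95,-70+dy,sz*37.5] for sx,sz in((1,1),(1,-1),(-1,-1),(-1,1))])/1000;u=(proj(n,q@R.T+p)+.5-b[:2])*2
        cv2.polylines(a,[u.astype(np.int32)],True,c,1)
    out.append(a)
cv2.imwrite('pics/z2.png',np.hstack(out))
E
```

```text
(no output)
```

View pics/z2.png

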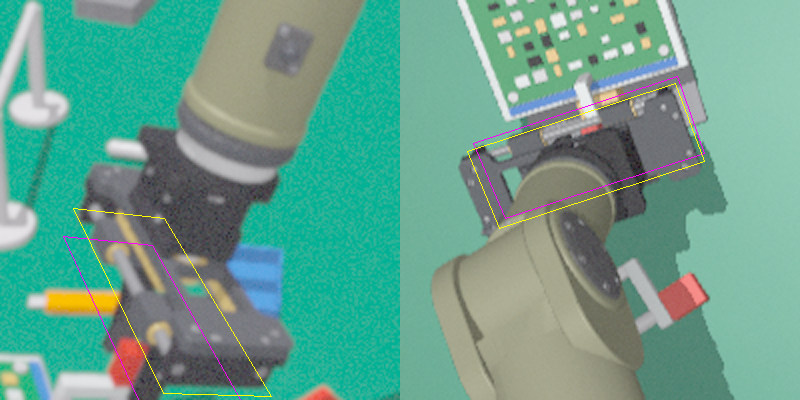

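Request:
carry_out(
  targets=[
    [[0,3,0],[0,0,0]],
    [[0,4,0],[0,0,0]],
    [[0,3,0],[0,0,0]],
    [[0,0,0],[0,0,0]],
    [[0,0,0],[0,0,0]],
    [[0,0,0],[0,0,0]],
  ],
)

```text
time_s: 7.9
tool_pos: [0.479, 0.2218, 0.0995]
tool_rot: [-110.1, -0.1, 109.5]
force: [0.2, -0.1, 0.1]
grip_width: 0.0434
```

```bash
cat > zz.py <<'E'
from g import *
import sys
p,R,o=cur();print(p.round(4),np.round(o['force'],2),o['grip_width'],o['time_s'])
out=[]
for n,b in(('side',(290,250,390,350)),('top',(170,190,270,290))):
    im=env.read_camera(n)[b[1]:b[3],b[0]:b[2],::-1];a=cv2.resize(im,(400,400),interpolation=cv2.INTER_CUBIC)
    a=(255*(a/255.)**.5).astype(np.uint8);out.append(a)
cv2.imwrite(sys.argv[1],np.hstack(out))
E
python3 zz.py pics/z3.png
```

```text
[0.479  0.2218 0.0995] [ 0.23 -0.09  0.06] 0.04339951818997589 7.9
```

View pics/z3.png

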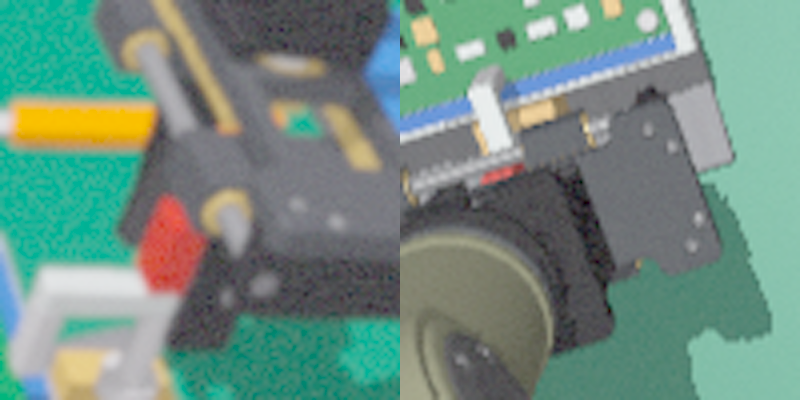

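Request:
carry_out(
  targets=[
    [[0,0,0],[0,0,0]],
    [[0,0,0],[0,0,0]],
    [[0,0,0],[0,0,0]],
    [[0,0,0],[0,0,0]],
    [[0,0,0],[0,0,0]],
    [[0,0,0],[0,0,0]],
    [[0,0,0],[0,0,0]],
    [[0,0,0],[0,0,0]],
  ],
  jaw=0,
  squeeze=10,
)

```text
time_s: 8.8
tool_pos: [0.4789, 0.2217, 0.0994]
tool_rot: [-110.0, -0.1, 109.5]
force: [-0.5, -0.4, 0.2]
grip_width: 0.0162
```

```bash
python3 zz.py pics/z4.png
```

```text
[0.4789 0.2217 0.0994] [-0.48 -0.37  0.25] 0.016213342712552266 8.8
```

View pics/z4.png

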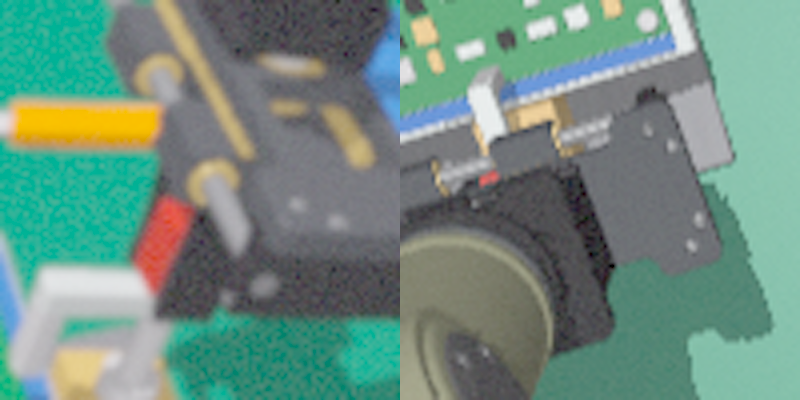

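Request:
carry_out(
  targets=[
    [[0,0,0],[0,0,0]],
    [[0,0,0],[0,0,0]],
    [[0,0,0],[0,0,0]],
    [[0,-1,0],[0,0,0]],
    [[0,-2,0],[0,0,0]],
    [[0,-3,0],[0,0,0]],
    [[0,-3,0],[0,0,0]],
    [[0,0,0],[0,0,0]],
  ],
  squeeze=40,
)

```text
time_s: 9.7
tool_pos: [0.4761, 0.2209, 0.1085]
tool_rot: [-110.1, -0.1, 109.5]
force: [0.3, -0.5, -1.9]
grip_width: 0.0154
```

```bash
python3 zz.py pics/z5.png
```

```text
[0.4761 0.2209 0.1085] [ 0.26 -0.48 -1.87] 0.015363911833469461 9.7
```

View pics/z5.png

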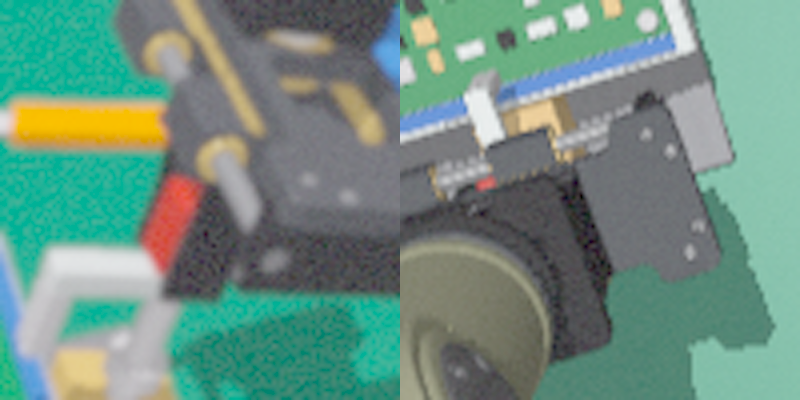

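Request:
carry_out(
  targets=[
    [[0,-5,0],[0,0,0]],
    [[0,-7,0],[0,0,0]],
    [[0,-8,0],[0,0,0]],
    [[0,-8,0],[0,0,0]],
    [[0,-8,0],[0,0,0]],
    [[0,-8,0],[0,0,0]],
    [[0,-8,0],[0,0,0]],
    [[0,-8,0],[0,0,0]],
    [[0,-10,0],[0,0,0]],
    [[0,-10,0],[0,0,0]],
    [[0,0,0],[0,0,0]],
    [[0,0,0],[0,0,0]],
  ],
)

```text
time_s: 11.0
tool_pos: [0.4503, 0.2115, 0.1834]
tool_rot: [-110.1, -0.1, 109.5]
force: [-0.0, -0.0, -1.1]
grip_width: 0.0157
```

```bash
python3 - <<'E'
from g import *
p,R,o=cur();print(p.round(4),np.round(o['tool_rot'],2),np.round(o['force'],2),o['grip_width'],o['time_s'])
out=[]
for n,b in(('side',(230,190,430,390)),('top',(100,130,300,330))):
    im=env.read_camera(n);cv2.imwrite(f'pics/out_{n}.png',im[...,::-1]);im=im[b[1]:b[3],b[0]:b[2],::-1];out.append(cv2.resize(im,(400,400)))
cv2.imwrite('pics/out.png',np.hstack(out))
E
```

```text
[0.4503 0.2115 0.1834] [-1.1009e+02 -1.0000e-01  1.0951e+02] [-0.04 -0.04 -1.1 ] 0.015720997324281578 11.0
```

View pics/out.png

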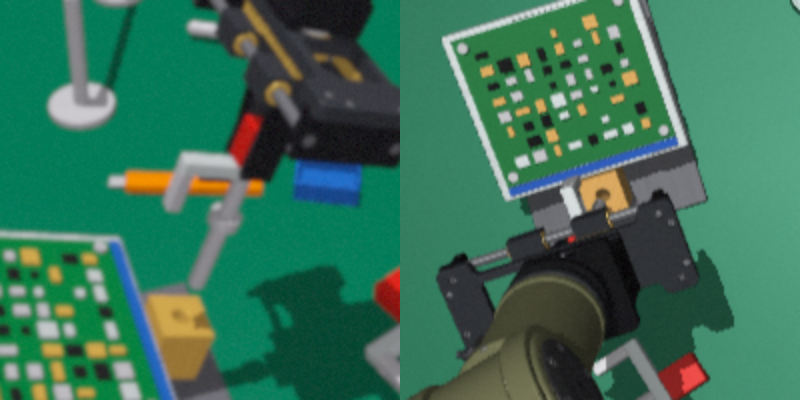

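```bash
cat > b.py <<'E'
from g import *
Rg=Ro.from_euler('xyz',[-110.05,-.1,109.5],degrees=True).as_matrix();pg=np.array([.4789,.2217,.0994])
Pp=pinR(.34,.35);tp=np.array([.488,.225,.0742])
Rrel=Rg.T@Pp;trel=Rg.T@(tp-pg)
import os
if os.path.exists('rel.npz'):
    d=np.load('rel.npz');Rrel,trel=d['R'],d['t']
def pinpose():
    p,R,o=cur();return R@Rrel,R@trel+p
yr=np.array([.0168,.253,0]);yr/=np.linalg.norm(yr);RY=np.arctan2(-yr[0],yr[1]);RM=np.array([.5985,-.2377,.14]);RRAIL=Ro.from_euler('z',RY).as_matrix()
def target(up,tilt=.35,rest=.006,dy=0):
    P=pinR(RY,tilt);sad=RM+P[:,2]*(rest+up)+yr*dy
    t=sad-P@[.022,0,.042];Rt=P@Rrel.T;return t-Rt@trel,Rt
def sad():
    P,t=pinpose();return RRAIL.T@(P@[.022,0,.042]+t-RM),P,t
if __name__=='__main__':
    print('trel',(trel*1000).round(1),'railyaw',RY,'sad in rail',sad()[0].round(4))
    for u in(.13,.04,0):go(*target(u))
E
python3 b.py
```

```text
trel [ 0.  27.  -0.5] railyaw -0.06630582053193412 sad in rail [-0.1633  0.4446  0.0644]
t 11.1 pos [0.45   0.2113 0.1826] rot [-1.1001e+02 -8.0000e-02  1.0951e+02] grip 0.0155 F [-0.6  -0.06 -1.48]
turn [-0.08 21.88  7.96] norm 23.28 | shift before turn [-448.   -83.2   41.4] | after turn [-438.2  -20.8 -130.2]
t 11.1 pos [0.45   0.2113 0.1826] rot [-1.1001e+02 -8.0000e-02  1.0951e+02] grip 0.0155 F [-0.6  -0.06 -1.48]
turn [-0.08 21.88  7.96] norm 23.28 | shift before turn [-460.4    5.9   43.7] | after turn [-438.3   69.2 -130.2]
t 11.1 pos [0.45   0.2113 0.1826] rot [-1.1001e+02 -8.0000e-02  1.0951e+02] grip 0.0155 F [-0.6  -0.06 -1.48]
turn [-0.08 21.88  7.96] norm 23.28 | shift before turn [-465.8   45.5   44.8] | after turn [-438.4  109.2 -130.2]
```

Request:
carry_out(
  targets=[
    [[0,-15,0],[0,0,0]],
    [[0,-20,0],[0,0,0]],
    [[0,-15,0],[0,5.47,1.99]],
    [[0,0,0],[0,5.47,1.99]],
    [[0,0,0],[0,5.47,1.99]],
    [[0,0,0],[0,5.47,1.99]],
    [[0,0,0],[0,0,0]],
    [[0,0,0],[0,0,0]],
    [[0,0,0],[0,0,0]],
  ],
)

```text
time_s: 12.0
tool_pos: [0.4439, 0.2104, 0.2271]
tool_rot: [-109.5, 0.2, 86.2]
force: [0.7, -0.2, -1.2]
grip_width: 0.0156
```

```bash
python3 b.py
```

```text
trel [ 0.  27.  -0.5] railyaw -0.06630582053193412 sad in rail [-0.1678  0.4371  0.1088]
t 12.0 pos [0.4439 0.2104 0.2271] rot [-109.51    0.21   86.23] grip 0.0156 F [ 0.71 -0.22 -1.16]
turn [-0.54  0.12 -0.28] norm 0.62 | shift before turn [-437.1   24.2 -119.9] | after turn [-437.    23.1 -120.6]
t 12.0 pos [0.4439 0.2104 0.2271] rot [-109.51    0.21   86.23] grip 0.0156 F [ 0.71 -0.22 -1.16]
turn [-0.54  0.12 -0.28] norm 0.62 | shift before turn [-436.8  114.2 -120.8] | after turn [-437.1  113.1 -120.6]
t 12.0 pos [0.4439 0.2104 0.2271] rot [-109.51    0.21   86.23] grip 0.0156 F [ 0.71 -0.22 -1.16]
turn [-0.54  0.12 -0.28] norm 0.62 | shift before turn [-436.7  154.2 -121.2] | after turn [-437.2  153.1 -120.6]
```

Request:
carry_out(
  targets=[
    [[-15,0,-4],[0,0,0]],
    [[-30,0,-8],[0,0,0]],
    [[-44,0,-12],[0,0,0]],
    [[-46,0,-13],[0,0,0]],
    [[-46,0,-13],[0,0,0]],
    [[-46,0,-13],[0,0,0]],
    [[-46,0,-13],[0,0,0]],
    [[-46,0,-13],[0,0,0]],
    [[-46,0,-13],[0,0,0]],
    [[-40,0,-10],[0,0,0]],
    [[-22,0,-6],[0,0,0]],
    [[-10,0,-3],[0,0,0]],
  ],
)

```text
time_s: 13.2
tool_pos: [0.54, -0.2321, 0.2675]
tool_rot: [-108.9, 0.5, 85.9]
force: [0.4, 0.3, -1.4]
grip_width: 0.0156
```

Request:
carry_out(
  targets=[
    [[0,0,0],[0,0,0]],
    [[0,0,0],[0,0,0]],
    [[0,0,0],[0,0,0]],
    [[0,0,0],[0,0,0]],
  ],
)

```text
time_s: 13.6
tool_pos: [0.5408, -0.2267, 0.2676]
tool_rot: [-108.9, 0.5, 86.2]
force: [-0.8, -0.7, -1.6]
grip_width: 0.016
```

```bash
python3 b.py; cat > c.py <<'E'
from b import *
import sys
s,P,t=sad();print('sad',(s*1000).round(1))
out=[]
for n,b in(('side',(210,60,410,260)),('top',(340,90,540,290))):
    im=env.read_camera(n);cv2.imwrite(f'pics/{sys.argv[1]}_{n}.png',im[...,::-1]);a=cv2.resize(im[b[1]:b[3],b[0]:b[2],::-1],(400,400),interpolation=cv2.INTER_CUBIC)
    for p in PINFULL:
        h=cv2.convexHull((((proj(n,p@P.T+t)+.5)-b[:2])*2).astype(np.float32)).astype(np.int32);cv2.polylines(a,[h],True,(255,255,0),1)
    for e in(-.12,.12):
        u=(proj(n,RM+yr*e)[0]+.5-b[:2])*2;cv2.circle(a,tuple(int(x) for x in u),2,(0,0,255),-1)
    out.append(a)
cv2.imwrite(f'pics/{sys.argv[1]}.png',np.hstack(out))
E
python3 c.py n1
```

```text
trel [ 0.  27.  -0.5] railyaw -0.06630582053193412 sad in rail [-0.0419  0.0074  0.1491]
t 13.6 pos [ 0.5408 -0.2267  0.2676] rot [-108.94    0.46   86.23] grip 0.016 F [-0.76 -0.68 -1.56]
turn [-1.11  0.2  -0.52] norm 1.25 | shift before turn [-7.  19.1 11.1] | after turn [-7.2 18.8 11.5]
t 13.6 pos [ 0.5408 -0.2267  0.2676] rot [-108.94    0.46   86.23] grip 0.016 F [-0.76 -0.68 -1.56]
turn [-1.11  0.2  -0.52] norm 1.25 | shift before turn [ -6.4 109.1   9.4] | after turn [ -7.4 108.8  11.5]
t 13.6 pos [ 0.5408 -0.2267  0.2676] rot [-108.94    0.46   86.23] grip 0.016 F [-0.76 -0.68 -1.56]
turn [-1.11  0.2  -0.52] norm 1.25 | shift before turn [ -6.1 149.1   8.6] | after turn [ -7.5 148.8  11.5]
sad [-41.9   7.4 149.1]
```

View pics/n1.png

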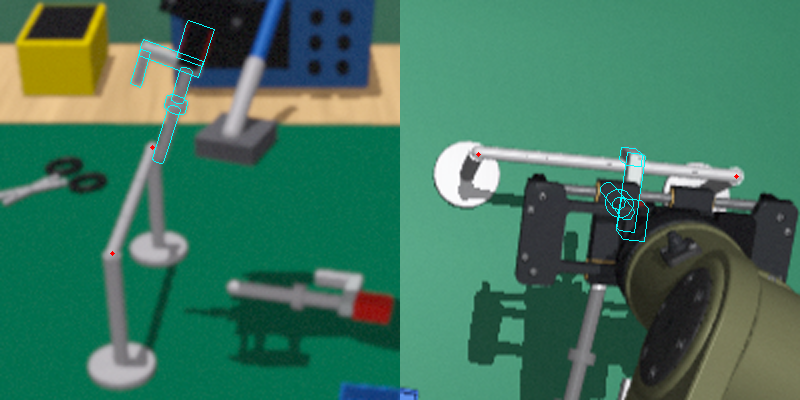

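```bash
python3 - <<'E'
from b import *
s,P,t=sad();out=[]
for n,b in(('side',(265,55,335,145)),('top',(430,150,520,220))):
    a=cv2.imread(f'pics/n1_{n}.png')[b[1]:b[3],b[0]:b[2]];k=5;a=cv2.resize(a,None,fx=k,fy=k,interpolation=cv2.INTER_CUBIC)
    for p in PINFULL:
        h=cv2.convexHull((((proj(n,p@P.T+t)+.5)-b[:2])*k).astype(np.float32)).astype(np.int32);cv2.polylines(a,[h],True,(255,255,0),1)
    out.append(cv2.copyMakeBorder(a,0,450-a.shape[0],0,0,cv2.BORDER_CONSTANT))
cv2.imwrite('pics/n1z.png',np.hstack(out))
E
```

```text
(no output)
```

View pics/n1z.png

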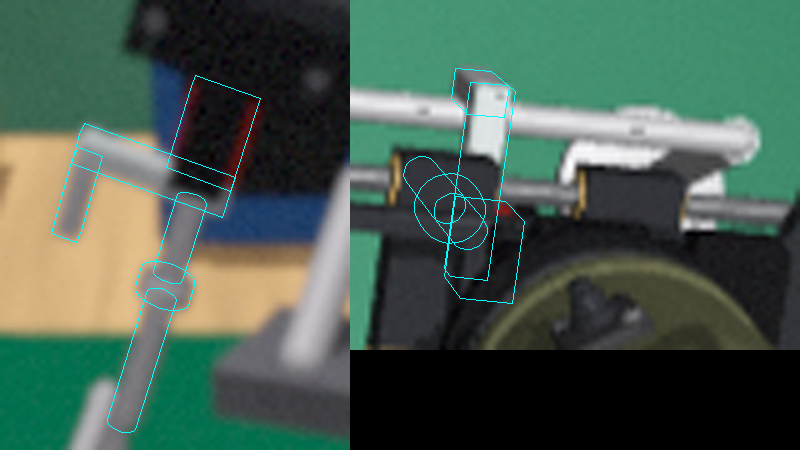

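Request:
carry_out(
  targets=[
    [[-3,5,5],[-1.1,0.2,-0.5]],
    [[-4.2,10,6],[0,0,0]],
    [[0,4,0],[0,0,0]],
    [[0,0,0],[0,0,0]],
    [[0,0,0],[0,0,0]],
    [[0,0,0],[0,0,0]],
    [[0,0,0],[0,0,0]],
  ],
)

```text
time_s: 14.4
tool_pos: [0.5366, -0.2352, 0.2464]
tool_rot: [-110.1, -0.1, 86.1]
force: [1.0, -0.1, -1.3]
grip_width: 0.0154
```

```bash
python3 b.py; python3 c.py n2
```

```text
trel [ 0.  27.  -0.5] railyaw -0.06630582053193412 sad in rail [-0.046  -0.0016  0.1282]
t 14.4 pos [ 0.5366 -0.2352  0.2464] rot [-1.1006e+02 -6.0000e-02  8.6090e+01] grip 0.0154 F [ 1.03 -0.06 -1.26]
turn [ 0.01 -0.11 -0.09] norm 0.14 | shift before turn [1.6 0.2 0.8] | after turn [1.6 0.2 0.8]
t 14.4 pos [ 0.5366 -0.2352  0.2464] rot [-1.1006e+02 -6.0000e-02  8.6090e+01] grip 0.0154 F [ 1.03 -0.06 -1.26]
turn [ 0.01 -0.11 -0.09] norm 0.14 | shift before turn [ 1.5 90.2  0.8] | after turn [ 1.4 90.2  0.8]
t 14.4 pos [ 0.5366 -0.2352  0.2464] rot [-1.1006e+02 -6.0000e-02  8.6090e+01] grip 0.0154 F [ 1.03 -0.06 -1.26]
turn [ 0.01 -0.11 -0.09] norm 0.14 | shift before turn [  1.5 130.2   0.8] | after turn [  1.3 130.2   0.8]
sad [-46.   -1.6 128.2]
```

View pics/n2.png

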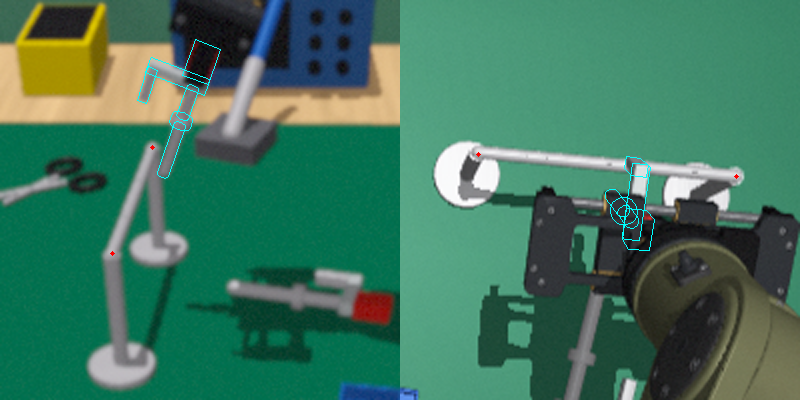

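Request:
carry_out(
  targets=[
    [[0,5,0.8],[0,0,0]],
    [[0,9,0],[0,0,0]],
    [[0,12,0],[0,0,0]],
    [[0,12,0],[0,0,0]],
    [[0,12,0],[0,0,0]],
    [[0,12,0],[0,0,0]],
    [[0,12,0],[0,0,0]],
    [[0,8,0],[0,0,0]],
    [[0,3,0],[0,0,0]],
    [[0,0,0],[0,0,0]],
    [[0,0,0],[0,0,0]],
    [[0,0,0],[0,0,0]],
  ],
)

```text
time_s: 15.7
tool_pos: [0.5649, -0.2374, 0.1667]
tool_rot: [-110.1, -0.1, 86.1]
force: [0.7, -1.0, -2.0]
grip_width: 0.016
```

```bash
python3 b.py; python3 c.py n3
```

```text
trel [ 0.  27.  -0.5] railyaw -0.06630582053193412 sad in rail [-0.0176 -0.0019  0.0485]
t 15.7 pos [ 0.5649 -0.2374  0.1667] rot [-1.101e+02 -5.000e-02  8.606e+01] grip 0.016 F [ 0.69 -0.99 -2.  ]
turn [ 0.05 -0.14 -0.1 ] norm 0.18 | shift before turn [  1.8 -84.4   0. ] | after turn [  2.  -84.4   0.1]
t 15.7 pos [ 0.5649 -0.2374  0.1667] rot [-1.101e+02 -5.000e-02  8.606e+01] grip 0.016 F [ 0.69 -0.99 -2.  ]
turn [ 0.05 -0.14 -0.1 ] norm 0.18 | shift before turn [1.8 5.6 0.1] | after turn [1.8 5.6 0.1]
t 15.7 pos [ 0.5649 -0.2374  0.1667] rot [-1.101e+02 -5.000e-02  8.606e+01] grip 0.016 F [ 0.69 -0.99 -2.  ]
turn [ 0.05 -0.14 -0.1 ] norm 0.18 | shift before turn [ 1.8 45.6  0.1] | after turn [ 1.8 45.6  0.1]
sad [-17.6  -1.9  48.5]
```

View pics/n3.png

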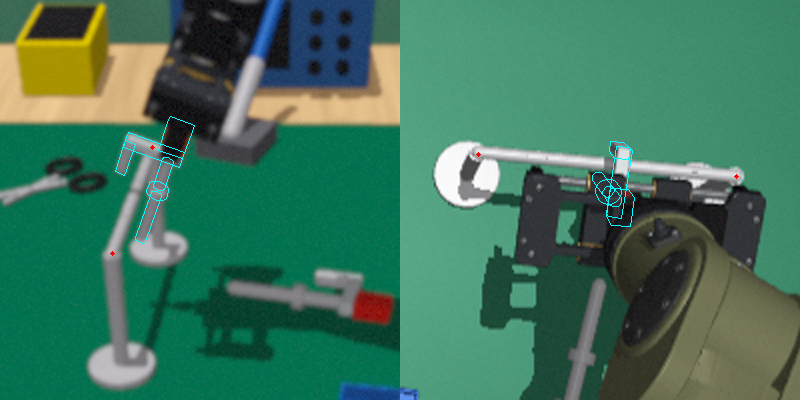

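Request:
carry_out(
  targets=[
    [[0,4,0],[0,0,0]],
    [[0,6,0],[0,0,0]],
    [[0,6,0],[0,0,0]],
    [[0,6,0],[0,0,0]],
    [[0,6,0],[0,0,0]],
    [[0,3,0],[0,0,0]],
    [[0,0,0],[0,0,0]],
    [[0,0,0],[0,0,0]],
  ],
)

```text
time_s: 16.6
tool_pos: [0.5752, -0.2379, 0.1368]
tool_rot: [-110.0, -0.1, 86.1]
force: [0.3, 0.1, -1.0]
grip_width: 0.0156
```

```bash
python3 b.py|tail -2; python3 c.py n4;python3 - <<'E'
import cv2
a=cv2.imread('pics/n4_side.png')[110:210,240:340];cv2.imwrite('pics/n4z.png',cv2.resize(a,(600,600),interpolation=cv2.INTER_CUBIC))
E
```

```text
t 16.6 pos [ 0.5752 -0.2379  0.1368] rot [-1.1003e+02 -7.0000e-02  8.6060e+01] grip 0.0156 F [ 0.35  0.1  -1.  ]
turn [-0.02 -0.14 -0.08] norm 0.16 | shift before turn [ 1.7 13.9 -0.5] | after turn [ 1.7 13.9 -0.5]
sad [-7.2 -1.7 18.6]
```

View pics/n4.png

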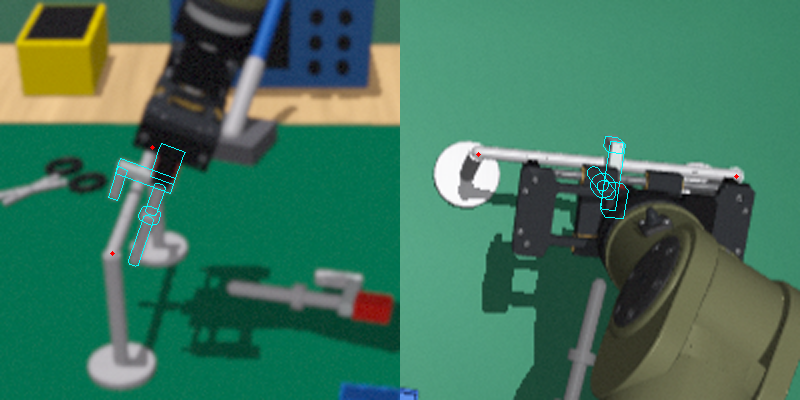

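View pics/n4z.png

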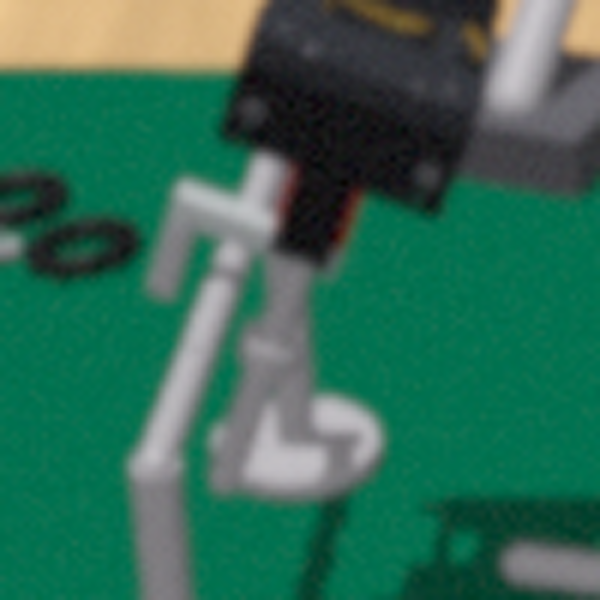

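Request:
carry_out(
  targets=[
    [[0,3,0],[0,0,0]],
    [[0,4,0],[0,0,0]],
    [[0,3,0],[0,0,0]],
    [[0,2,0],[0,0,0]],
    [[0,0,0],[0,0,0]],
    [[0,0,0],[0,0,0]],
  ],
)

```text
time_s: 17.3
tool_pos: [0.5793, -0.2381, 0.1254]
tool_rot: [-110.0, -0.1, 86.1]
force: [-0.3, -0.6, -2.1]
grip_width: 0.0155
```

```bash
python3 b.py|tail -2; python3 c.py n5|head -1;python3 - <<'E'
import cv2
a=cv2.imread('pics/n5_side.png')[110:210,240:340];cv2.imwrite('pics/n5z.png',cv2.resize(a,(600,600),interpolation=cv2.INTER_CUBIC))
E
```

```text
t 17.3 pos [ 0.5793 -0.2381  0.1254] rot [-1.1003e+02 -7.0000e-02  8.6070e+01] grip 0.0155 F [-0.31 -0.58 -2.15]
turn [-0.02 -0.13 -0.08] norm 0.16 | shift before turn [ 1.6  1.9 -0.5] | after turn [ 1.6  1.9 -0.5]
sad [-3.2 -1.6  7.2]
```

View pics/n5z.png

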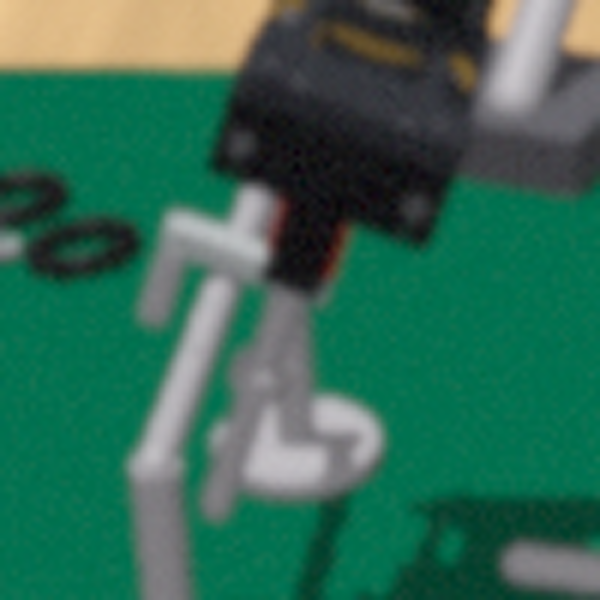

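Request:
carry_out(
  targets=[
    [[0,1,0],[0,0,0]],
    [[0,1,0],[0,0,0]],
    [[0,0,0],[0,0,0]],
    [[0,0,0],[0,0,0]],
  ],
)

```text
time_s: 17.8
tool_pos: [0.58, -0.2381, 0.1236]
tool_rot: [-110.0, -0.1, 86.1]
force: [0.5, 0.6, -1.3]
grip_width: 0.0157
```

Request:
carry_out(
  targets=[
    [[0,1,0],[0,0,0]],
    [[0,1,0],[0,0,0]],
    [[0,0,0],[0,0,0]],
    [[0,0,0],[0,0,0]],
  ],
)

```text
time_s: 18.2
tool_pos: [0.5802, -0.2383, 0.1231]
tool_rot: [-110.0, -0.1, 86.1]
force: [-8.2, 2.6, 8.4]
grip_width: 0.0155
```

Request:
carry_out(
  targets=[
    [[0,-1.2,0],[0,0,0]],
    [[0,0,0],[0,0,0]],
    [[0,0,0],[0,0,0]],
  ],
)

```text
time_s: 18.5
tool_pos: [0.5804, -0.2383, 0.1233]
tool_rot: [-110.1, -0.1, 86.1]
force: [-3.0, 1.2, 3.3]
grip_width: 0.0158
```

```bash
python3 b.py|tail -2; python3 c.py n6|head -1;python3 - <<'E'
import cv2
a=cv2.imread('pics/n6_side.png')[110:210,240:340];cv2.imwrite('pics/n6z.png',cv2.resize(a,(600,600),interpolation=cv2.INTER_CUBIC))
E
```

```text
t 18.5 pos [ 0.5804 -0.2383  0.1233] rot [-1.1007e+02 -6.0000e-02  8.6060e+01] grip 0.0158 F [-2.99  1.23  3.26]
turn [ 0.02 -0.13 -0.09] norm 0.16 | shift before turn [ 1.8 -0.5 -0.2] | after turn [ 1.8 -0.5 -0.2]
sad [-2.  -1.8  5.1]
```

View pics/n6z.png

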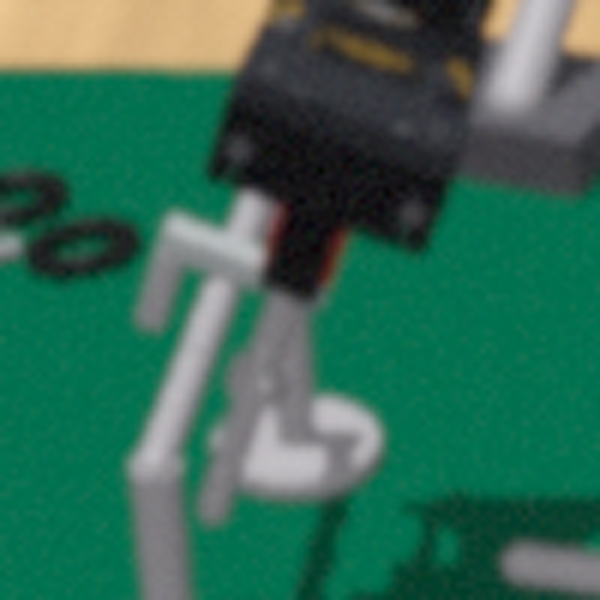

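The hook is resting on the bar: the estimated saddle is at x −2, z +5 mm and the force shows contact. I'll release now.

Request:
carry_out(
  targets=[
    [[0,0,0],[0,0,0]],
    [[0,0,0],[0,0,0]],
    [[0,0,0],[0,0,0]],
    [[0,0,0],[0,0,0]],
    [[0,0,0],[0,0,0]],
    [[0,0,0],[0,0,0]],
    [[0,0,0],[0,0,0]],
    [[0,0,0],[0,0,0]],
    [[0,0,0],[0,0,0]],
    [[0,0,0],[0,0,0]],
    [[0,0,0],[0,0,0]],
    [[0,0,0],[0,0,0]],
  ],
  jaw=0.6,
)

```text
time_s: 19.8
tool_pos: [0.5802, -0.2382, 0.1229]
tool_rot: [-110.0, -0.1, 86.1]
force: [-0.7, -0.3, 0.7]
grip_width: 0.0522
```

```bash
python3 b.py|tail -2; python3 c.py n7|head -1;python3 - <<'E'
import cv2
a=cv2.imread('pics/n7_side.png')[110:210,240:340];cv2.imwrite('pics/n7z.png',cv2.resize(a,(600,600),interpolation=cv2.INTER_CUBIC))
E
```

```text
t 19.8 pos [ 0.5802 -0.2382  0.1229] rot [-1.1003e+02 -7.0000e-02  8.6070e+01] grip 0.0522 F [-0.71 -0.3   0.68]
turn [-0.02 -0.13 -0.08] norm 0.16 | shift before turn [ 1.6 -0.8 -0.5] | after turn [ 1.6 -0.8 -0.5]
sad [-2.2 -1.6  4.7]
```

View pics/n7z.png

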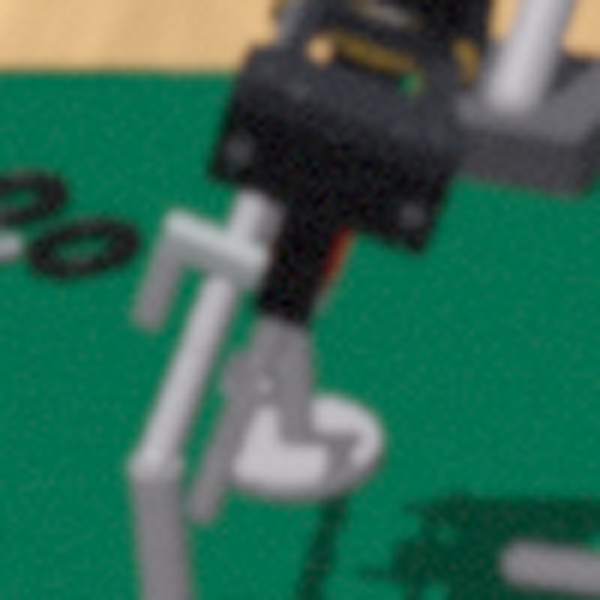

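Request:
carry_out(
  targets=[
    [[0,-3,0],[0,0,0]],
    [[0,-6,0],[0,0,0]],
    [[0,-10,0],[0,0,0]],
    [[0,-10,0],[0,0,0]],
    [[0,-12,0],[0,0,0]],
    [[0,-15,0],[0,0,0]],
    [[0,-20,0],[0,0,0]],
    [[0,-20,0],[0,0,0]],
    [[0,-20,0],[0,0,0]],
    [[0,-10,0],[0,0,0]],
    [[0,0,0],[0,0,0]],
    [[0,0,0],[0,0,0]],
  ],
)

```text
time_s: 21.1
tool_pos: [0.537, -0.2352, 0.241]
tool_rot: [-110.0, -0.1, 86.1]
force: [-0.1, 0.7, -0.9]
grip_width: 0.0524
```

Request:
carry_out(
  targets=[
    [[0,0,0],[0,0,0]],
    [[0,0,0],[0,0,0]],
    [[0,0,0],[0,0,0]],
    [[0,0,0],[0,0,0]],
    [[0,0,0],[0,0,0]],
    [[0,0,0],[0,0,0]],
    [[0,0,0],[0,0,0]],
    [[0,0,0],[0,0,0]],
    [[0,0,0],[0,0,0]],
    [[0,0,0],[0,0,0]],
    [[0,0,0],[0,0,0]],
    [[0,0,0],[0,0,0]],
  ],
)

```text
time_s: 22.3
tool_pos: [0.5372, -0.2354, 0.2413]
tool_rot: [-110.0, -0.1, 86.1]
force: [-0.1, 0.1, 0.5]
grip_width: 0.0522
```

Request:
carry_out(
  targets=[
    [[0,0,0],[0,0,0]],
    [[0,0,0],[0,0,0]],
    [[0,0,0],[0,0,0]],
    [[0,0,0],[0,0,0]],
    [[0,0,0],[0,0,0]],
    [[0,0,0],[0,0,0]],
    [[0,0,0],[0,0,0]],
    [[0,0,0],[0,0,0]],
    [[0,0,0],[0,0,0]],
    [[0,0,0],[0,0,0]],
  ],
)

```text
time_s: 23.3
tool_pos: [0.5372, -0.2354, 0.2412]
tool_rot: [-110.0, -0.1, 86.1]
force: [0.3, 0.1, 0.5]
grip_width: 0.052
```

```bash
python3 - <<'E'
from b import *
o=env.get_obs();print(o['time_s'],np.round(o['force'],2),o['tool_pos'])
a=env.read_camera('side');b=env.read_camera('top');c2=env.read_camera('side')
x=a[100:220,230:350].astype(int)-c2[100:220,230:350];print('motion diff',np.abs(x).mean(),np.abs(x).max())
cv2.imwrite('pics/f_side.png',a[...,::-1]);cv2.imwrite('pics/f_top.png',b[...,::-1])
cv2.imwrite('pics/fz.png',np.hstack([cv2.resize(a[100:220,230:350,::-1],(400,400),interpolation=cv2.INTER_CUBIC),cv2.resize(b[90:290,340:540,::-1],(400,400))]))
for n,l in(('top',b),('side',a)):
    old=cv2.imread(f'pics/{n}0.png')[...,::-1];d=np.abs(l.astype(int)-old).max(2)
    if n=='top':
        for nm,(x0,y0,x1,y1) in dict(unit=(120,115,250,205),dish=(288,95,340,145),knife=(305,190,325,268),tray=(298,275,352,318)).items():print(nm,d[y0:y1,x0:x1].mean().round(2))
E
```

```text
23.3 [0.31 0.11 0.47] [ 0.53718297 -0.23537691  0.24124617]
motion diff 2.3137037037037036 24
unit 14.23
dish 17.59
knife 16.46
tray 15.61
```

View pics/fz.png

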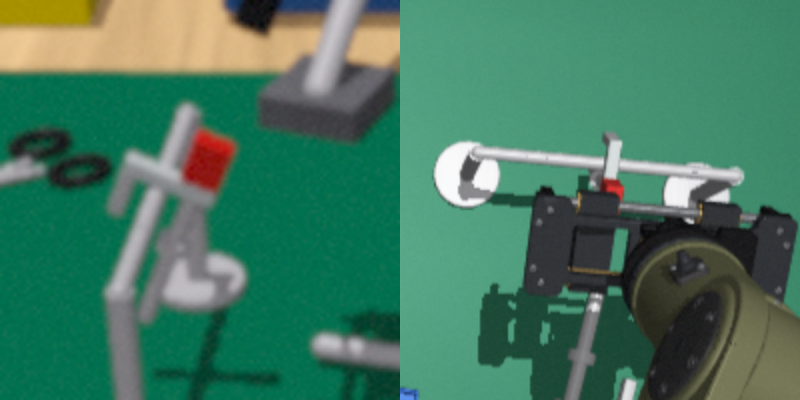

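View pics/f_side.png

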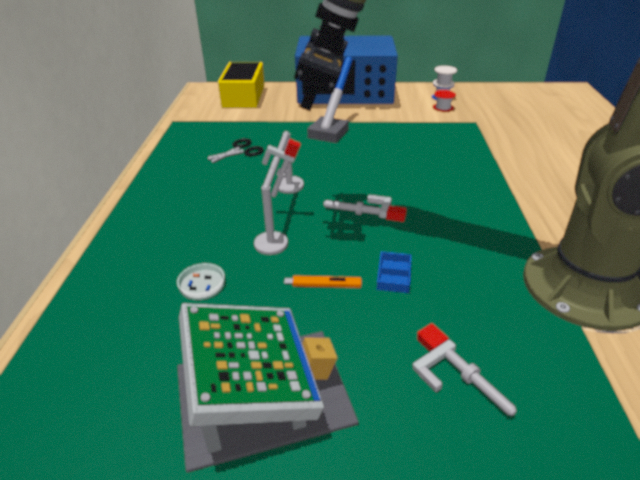

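```bash
python3 - <<'E'
import cv2,numpy as np
for n,R in(('side',dict(stand=(175,300,300,470),dish=(172,258,232,302),knife=(280,268,366,294),tray=(372,246,416,296))),('top',dict(unit=(115,110,250,205)))):
    a=cv2.imread(f'pics/{n}0.png',0).astype(np.float32);b=cv2.imread(f'pics/f_{n}.png',0).astype(np.float32)
    for k,(x0,y0,x1,y1) in R.items():print(n,k,cv2.phaseCorrelate(a[y0:y1,x0:x1],b[y0:y1,x0:x1]))
from cell import env
print(env.sign_off())
E
```

```text
side stand ((0.48253023148279794, 0.016128623935401265), 1.0851602966308593)
side dish ((0.005585147172514127, 0.5705290444254203), 0.9703267111601653)
side knife ((-0.005946517538312435, 0.5791321860800203), 1.0307684466672042)
side tray ((0.5378748489347345, -0.22009350707775255), 1.0164329410129123)
top unit ((0.5058316005572436, 0.0527532796044099), 0.9928182385585926)
the job is handed in; nothing more can be done
None
```

The pin is out of the bushing and hanging on the rail, and I handed the job in at about 23.5 s; `sign_off` gives no verdict.

**What I did:** I gripped the red tab along the tilted bore and drew the pin out, with only its weight (about 2 N) on the wrist. I carried it to the rail at the same tilt and lowered the hook until the wrist felt the bar. Then I opened the fingers, backed off about 125 mm along the tool axis and waited two seconds.

**Last checks:**
- **At release:** the hook's inside top was estimated about 2 mm off the bar sideways, 2 mm from its middle and 5 mm above its axis.
- **Now:** the side picture shows the pin hanging between the posts, shaft down and leaning by roughly 20–30° by eye. Two pictures 0.1 s apart showed no movement beyond image noise, and the gripper is well clear.
- **Stand, dish, knife and tray:** none shifted by more than about 0.6 px (roughly 1 mm) against the first pictures. My first check, a plain brightness comparison, was no use because the lighting had changed.

**One disagreement:** the fingertips appeared about 25 mm further back in the camera pictures than the reported tool position. I set the grasp depth from the pictures. The predicted pin outline then matched the pictures to about a pixel near the rail.

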